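Set the bench air valve and hold the leak tester's hatch shut

ROBOT

A 6-joint arm with a two-finger parallel gripper is mounted at the origin on the work surface. World frame = base frame: x ahead of the robot, y to its left, z up, the work surface at z = 0. Lengths are in m, angles in rad, forces in N, time in s.
With the tool pointing down it reaches from about 0.25 to 0.775 m from the base axis. Payload 4 kg.
Tool frame: the origin (TCP) lies at the centre of the arm's flange, where the gripper is bolted on; the fingertips stand 199 mm ahead of it and the grasp point (between the pads) lies 180 mm ahead of it (robot.tcp_to_tips is the distance from the TCP to the fingertips, in m); z points along the fingers, y is the line along which they close (so a half turn about z gives the same grasp; the last joint's range is limited). The gripper opens to 94 mm and grips with 3 to 60 N. Pads are 16 mm wide; open, the fingers measure 119 mm over their backs; the gripper's body (75 mm by 177 mm) begins 78 mm behind the grasp point.
Start: joints at [1.109, 0.087, 1.371, -0, 1.684, -0.103], TCP at [0.193, 0.515, 0.405] pointing down, gripper open.
Joint ranges: [-3.1, 3.1], [-0.76, 2.03], [0.27, 2.55], [-1.08, 4.22], [0.17, 2.65], [-2.57, 2.57]. Speed limits (rad/s): [2.79, 2.79, 3.14, 3.14, 3.14, 3.14].

INTERFACE

Orientations are given as [roll, pitch, yaw] about the fixed x, y, z axes, in that order (R = Rz(yaw) Ry(pitch) Rx(roll)).
In Python, from bench import telemetry, snapshot, ticket, robot gives the robot as it stands.
- The arm moves only by the tool apply_moves, never from a script. Its argument "moves" is a list that holds one entry, the list of rows, each a list of 5 numbers: the shift along the tool's x, y, z in units of 50 mm (1.0 is 50 mm), then the turn about the tool's z in units of 10 degrees (1.0 is 10 degrees), then the closure, from 0 (fully open) to 1 (shut). A call has 1 to 10 rows; each row is the pose to reach, as a shift and turn from the pose commanded when the call began, along the tool's axes at that moment; what a row does not reach only later rows make up. A row lasts 1/8 s, in which the tool goes at most 62.5 mm and 10.7 degrees, less where a joint would pass 70% of its speed; a pose out of reach is approached as far as the arm can. A call with a gripper value outside its range is refused whole. The fingers move at their own pace and stop on an object; the grip force is fixed at half the most. Time passes only in rows, so rows that repeat a pose let the fingers close. It gives the time, the measured TCP pose, the force, the opening and the grip force at its end, in the units of the state.
- telemetry.get_obs(): the state, without advancing time (a new reading comes with each control period).
- snapshot(name): name is "scene" or "top" or "wrist"; returns a dict with "image" (420x560x3 uint8, red, green, blue), "fovy" (degrees; the focal length in pixels is half the picture's height over the tangent of half this angle, whatever the lens; pixels are square), "cx", "cy" (the principal point, pixels), "R" (3x3) and "t" (3): a world point X has camera coordinates R X + t. Camera axes: x right, y down, z forward; pixel columns grow to the right and rows downward; lengths in m; the calibration is good to about 2 mm. The wrist camera is an equidistant fisheye: a pixel r from the principal point sees the ray r / f radians off the axis. A picture is of the moment at which its call begins. There is no depth.
- ticket.close_job(): hands the job in; it is judged then, once.
The state is a dict: "time": time; "joint_positions": joint angles; "qvel": joint speeds; "joint_torque": joint torques, N m; "tool_pos": TCP position; "ee_rot": TCP orientation; "wrist_force": force on the tool from outside, world axes, zero at the start; "wrist_torque": the same for the moment, N m; "width": finger opening in m; "finger_force": force on a finger pad.
Only numpy, scipy, OpenCV 4.12 (cv2) and the standard library are available. Lean on these libraries where they do the work, as an engineer would, in place of code of your own. Each camera call takes 0.05 s, during which the arm holds its last target. There are 200 camera calls.

TASK

First turn the black lever of the bench air valve to 60 degrees open (the third of the four marks on its dial, counting counterclockwise from closed). Then, on the watch leak tester, turn the steel wing fastener on the raised hatch until its slot lines up with the two ribs on the hatch, and only after that push the hatch all the way down onto its frame. Finish while still holding the hatch pressed down, and do not disturb the other things on the bench.

Things in the scene. Friction and masses are not known exactly. Their poses are not given: they have to be found in the camera images.
- tester: the leak tester, fixed to the bench: white case 170 (x) x 250 (y) x 75 mm high. Origin: centre of its underside, z up; x points away from the robot within 0.35 rad. On top, centred 30 mm towards -y, a dark steel frame 130 x 170 mm whose top is at z = 85 mm, with the hatch above it; at the +y end a display and, at (35, 90) mm, a clear chamber 44 mm across reaching z = 109 mm.
- hatch (a joint): how far the hatch is down (m): 0 = sprung up, 8 mm above the frame, 0.008 = home on the frame. It slides straight down without tilting. Springs lift it: 3 to 4 N of push starts it, 7 to 8 N brings it home, and it rises when let go. A key under the fastener stops it after about 2.5 mm unless the fastener is aligned (within about 0.2 rad).
- hatch_pad (a point): centre of the upper face of the round rubber push pad (40 mm across, 3 mm proud) on the hatch, an aluminium plate 126 (x) x 166 (y) x 6 mm. 102 mm above the bench with the hatch up; moves down with it; axes as the tester's. The pad's centre is 90 mm in +y of the fastener's axis.
- fastener (a joint): angle of the wing fastener (rad, counterclockwise seen from above): 0 = its slot is in line with the two ribs on the hatch (along the tester's x axis). It starts 0.8 to 1.4, turns from -0.5 to 1.75 with no stop or click at 0, and stays where it is left (about 0.06 N m of friction).
- fastener_grip (a point): point on the fastener's upright axis, at the height to grip, 127 mm above the bench with the hatch up. x axis along the wing and its slot (turns with it), z up. The wing is a steel bar 40 x 12 mm, its top (dark slot along it) 12 mm above this point; its foot, a disc 36 mm across, tops out 24 mm below, the hatch 28 mm below. Two ribs 22 x 4 x 3 mm on the hatch, 40 mm either side of the axis.
- valve: the bench air valve, fixed to the bench: steel flange, brass body, round aluminium dial 110 mm across, its upper face 56 mm above the bench. Origin: centre of its underside, z up; the lever's axis is its z axis. Four marks at the rim of the dial: 0 (closed, wide, along its +x axis, which points away from the robot within 0.5 rad), 30, 60 (narrow) and 90 degrees (open, wide, along +y).
- lever (a joint): opening of the valve (rad, counterclockwise seen from above): 0 = closed, 1.571 = fully open, 60 degrees = 1.047. It starts between 0 and 0.45 and stays where it is left (about 0.06 N m of friction).
- lever_grip (a point): point on the lever's upright axis, at the height to grip, 82 mm above the bench. x axis along the lever, towards its long pointing end; z up. The lever is a black bar 12 mm wide and 30 mm high that reaches 35 mm to +x (45 mm with its low pointer tip) and 20 mm to -x, its top 12 mm above this point; the dial is 26 mm below it.
- movement_holder: dark red watch-movement holder, base 100 x 70 mm, 40 mm high, with two steel rods and a blue screw knob. Origin: centre of its underside. Bystander, leave it alone.
- loupe: black eyepiece loupe, 38 mm across, 28 mm high. Origin: centre of its underside. Bystander, leave it alone.
- screwdriver: screwdriver 120 mm long, lying. Origin: centre of its underside. Bystander, leave it alone.
- jar: closed glass jar, 52 mm across, 60 mm high. Origin: centre of its underside. Bystander, leave it alone.
- dispenser: black tape dispenser, 130 x 50 mm, about 72 mm high. Origin: centre of its underside. Bystander, leave it alone.
- wood_block: dark wooden block 70 x 60 x 22 mm with a white pad on top. Origin: centre of its underside. Bystander, leave it alone.
There are look-alikes about, which are no part of the job. There is more than one size of the valve; the job needs the middle-sized.

How it is judged:
On the way, in this order (a step that is already met when the one before it is completed fails the run):
1. the valve lever is at 60 degrees, within 7 degrees (value of joint lever between 0.927 and 1.167 rad), for 0.3 s.
2. the fastener's slot is in line with the ribs, within 8.5 degrees, with the hatch still up (less than 4 mm down) (value of joint fastener between -0.15 and 0.15 rad and value of joint hatch below 0.004 m), for 0.3 s.
At the end, for the whole second after the job is handed in: The robot is pressing on the hatch (or its fastener) with more than 4 N and the hatch is down on its frame (within 1.5 mm of home), the fastener's slot is within 8.5 degrees of the ribs' line, and the valve lever within 7 degrees of 60 degrees open (all of step 1 and value of joint fastener between -0.15 and 0.15 rad and value of joint hatch above 0.0065 m and contact force between any of the fingers, the arm and hatch above 4 N); the arm keeps its last pose, push and grip.
It fails at once if a bystander is moved by more than 30 mm (distance of any of movement_holder, loupe, screwdriver, jar, dispenser, wood_block from where it was at the start of the episode above 0.03 m).
It also fails if it takes over 64 s, if anything falls off the work surface, if the arm or the gripper's body presses on something with over 40 N, if the wrist force passes 120 N, or if a joint passes its speed limit or range.

## Working session

There is one attempt and no reset: what is moved stays moved. The work goes in short steps, Python scripts to look and compute and a tool call to move; the robot and the scene stay as the last step left them, time stands still between calls to the robot, and variables do not carry over. Pictures are saved under pics/ and viewed, at most 10 in all, crops included, and the job is handed in when it is done.

Besides the shell and the picture viewer there is one more tool, called after "Request:" in YAML: its name, and indented under it one key for each argument. apply_moves: Moves the arm, as the interface text tells. Its arguments: {"type":"object","properties":{"moves":{"type":"array","items":{"type":"array","items":{"type":"array","items":{"type":"number"}}}}},"required":["moves"]}

```bash
mkdir -p pics; cat > h.py <<'E'
import numpy as np, cv2
from bench import telemetry, snapshot, ticket, robot
def save(name,fn):
    s=snapshot(name); cv2.imwrite(fn,s['image'][:,:,::-1]); np.savez(fn[:-4]+'.npz',**s); return s
def ray(s,u,v):
    f=210/np.tan(np.radians(float(s['fovy']))/2); return np.array([(u-s['cx'])/f,(v-s['cy'])/f,1])
def w(s,u,v,z):
    R=s['R'];t=s['t'];d=R.T@ray(s,u,v);c=-R.T@t
    return c+d*(z-c[2])/d[2]
def px(s,X):
    f=210/np.tan(np.radians(float(s['fovy']))/2);c=s['R']@np.array(X)+s['t'];return c[0]/c[2]*f+s['cx'],c[1]/c[2]*f+s['cy']
E
python3 - <<'E'
from h import *
a=save('top','pics/top.png');b=save('scene','pics/scene.png')
print(telemetry.get_obs()); 
for s in(a,b): print(s['fovy'],-s['R'].T@s['t'])
cv2.imwrite('pics/top1.png',cv2.resize(a['image'][:,:,::-1],(800,600),interpolation=cv2.INTER_CUBIC))
cv2.imwrite('pics/scene1.png',cv2.resize(b['image'][:,:,::-1],(800,600),interpolation=cv2.INTER_CUBIC))
E
```

```text
{'time': 0.1, 'joint_positions': array([ 1.10891884e+00,  8.79102266e-02,  1.37208602e+00, -1.43659685e-05,
        1.68359087e+00, -1.03138768e-01]), 'qvel': array([ 0.00074032, -0.00153351, -0.00344976, -0.00023705,  0.00059134,
       -0.00049363]), 'joint_torque': array([ 2.62489317e-03, -3.41253090e+01, -3.03300476e+01,  7.20177172e-02,
        3.04081512e-02, -7.69633539e-05]), 'tool_pos': array([0.19308706, 0.51489557, 0.40361358]), 'ee_rot': array([-3.13960732e+00, -1.91139683e-04,  2.78285214e+00]), 'wrist_force': array([ 0.51950107,  0.66952181, -0.00799143]), 'wrist_torque': array([0.00597593, 0.01931792, 0.01278677]), 'finger_force': 0.0, 'width': 0.09380881027234793}
55.5742557932026 [0.49763064 0.06192035 1.1054489 ]
50.538784403016884 [ 1.18534195 -0.52116136  0.72216506]
```

View pics/top1.png

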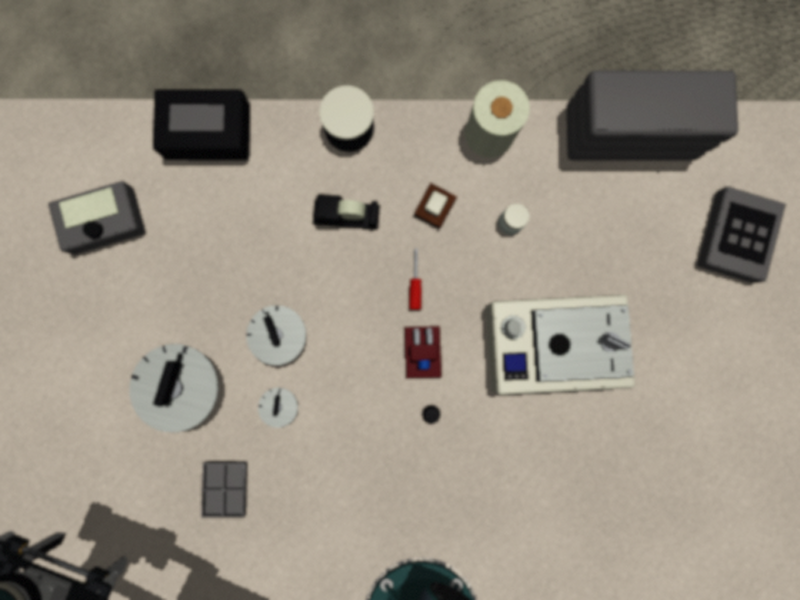

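View pics/scene1.png

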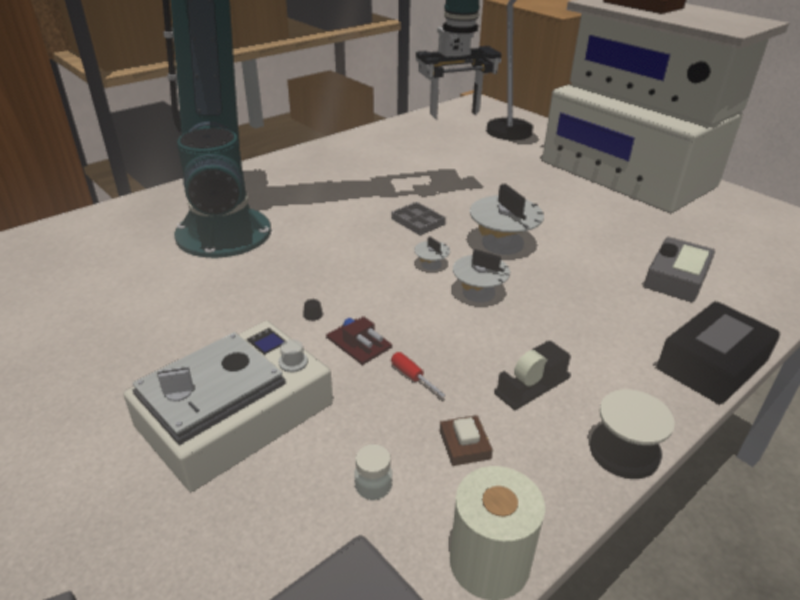

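Top view, 800×600 scale: there are three valves, large (174,388), middle (277,335) and small (278,407). The middle one, with a dial of about 110 mm, fits the description. The tester is at (560,345), its fastener near (614,342) and its pad at (559,345). I'll confirm these in one crop.

```bash
python3 - <<'E'
from h import *
s=np.load('pics/top.npz');im=s['image'][:,:,::-1]
A=im[205:265,165:225];B=im[200:280,340:450]
A=cv2.resize(A,None,fx=6,fy=6,interpolation=cv2.INTER_CUBIC);B=cv2.resize(B,None,fx=4,fy=4,interpolation=cv2.INTER_CUBIC)
c=np.zeros((360,800,3),np.uint8);c[:360,:360]=A;c[:320,360:800]=B;cv2.imwrite('pics/c.png',c)
for u,v in((174,388),(277,335),(278,407)):
  u*=.7;v*=.7;print(w(s,u,v,.056))
# dial diameters
print(np.linalg.norm(w(s,247*.7,335*.7,.056)-w(s,307*.7,335*.7,.056)))
E
```

```text
[0.42845007 0.45170824 0.056     ]
[0.52506764 0.26547875 0.056     ]
[0.39408954 0.2615658  0.056     ]
0.11028654813855063
```

View pics/c.png

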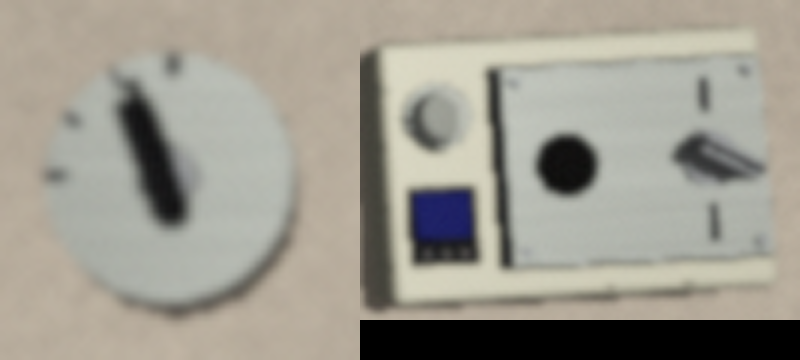

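The crop confirms the middle valve: dial about 110 mm, with marks 0 at (174,64), 30 at (122,80), 60 at (72,120) and 90 at (56,176), and the lever near 28°. On the tester, the ribs are at (704,93) and (714,222), the pad at (567,165), and the wing is slanted.

```bash
python3 - <<'E'
from h import *
s=np.load('pics/top.npz')
A=lambda u,v,z:w(s,165+u/6-.4,205+v/6-.4,z)[:2]
B=lambda u,v,z:w(s,340+(u-360)/4-.4,200+v/4-.4,z)[:2]
ang=lambda d:np.degrees(np.arctan2(d[1],d[0]))
c=A(171,177,.056);print('dial',c)
for n,p in((0,(174,64)),(30,(122,80)),(60,(72,120)),(90,(56,176))): print(n,ang(A(*p,.056)-c),np.linalg.norm(A(*p,.056)-c))
t=A(130,98,.094);b=A(172,218,.094);print('lever ends',t,b,ang(t-b),np.linalg.norm(t-b)); d=(t-b)/np.linalg.norm(t-b);print('axis from lever',b+d*.02)
r1,r2=B(704,93,.102),B(714,222,.102);print('ribs',r1,r2,ang(r1-r2),np.linalg.norm(r1-r2)); f=(r1+r2)/2;p=B(567,165,.102);print('fast',f,'pad',p,np.linalg.norm(p-f),ang(p-f)-90)
t=B(695,138,.139);b=B(763,172,.139);print('wing',ang(t-b),np.linalg.norm(t-b),(t+b)/2)
E
```

```text
dial [0.52611751 0.26759638]
0 -0.59645143682359 0.04963914019487066
30 27.538739670766436 0.04801897847729562
60 60.30725112248059 0.05042987614627128
90 89.50928247617085 0.0503323511519611
lever ends [0.55848777 0.27802771] [0.50781826 0.25944895] 20.136236702755674 0.05396822745572092
axis from lever [0.52659579 0.26633402]
ribs [ 0.55332334 -0.327579  ] [ 0.47231151 -0.33136491] 2.675645633682727 0.08110024190054448
fast [ 0.51281742 -0.32947195] pad [ 0.50797317 -0.23989153] 0.08971131193650446 3.09537320554918
wing 63.15228659908607 0.04554159027414564 [ 0.51365218 -0.32722185]
```

Request:
apply_moves:
  moves:
    - [[-8, -2.3, 0, 10, 0], [-8, -2.3, 0, 10, 0], [-8, -2.3, 0, 10, 0], [-8, -2.3, 0, 10, 0], [-8, -2.3, 0, 10, 0], [-8, -2.3, 0, 10, 0], [-8, -2.3, 0, 10, 0], [-8, -2.3, 0, 10, 0], [-8, -2.3, 0, 10, 0], [-8, -2.3, 0, 10, 0]]

```text
time: 1.35
tool_pos: [0.5275, 0.2666, 0.4038]
ee_rot: [-3.141, 0.001, 1.034]
wrist_force: [-0.8, -0.2, 0.0]
width: 0.094
finger_force: 0.0
```

Request:
apply_moves:
  moves:
    - [[0, 0, 0.5, 3.9, 0], [0, 0, 0.5, 3.9, 0], [0, 0, 0.5, 3.9, 0], [0, 0, 0.5, 3.9, 0], [0, 0, 0.5, 3.9, 0], [0, 0, 0.5, 3.9, 0], [0, 0, 0.5, 3.9, 0]]

```text
time: 2.22
tool_pos: [0.5273, 0.2668, 0.3796]
ee_rot: [-3.142, 0.0, 0.358]
wrist_force: [-0.3, -0.1, -0.4]
width: 0.0947
finger_force: 0.0
```

Request:
apply_moves:
  moves:
    - [[0, 0, 1, 0, 0], [0, 0, 2, 0, 0], [0, 0, 2.35, 0, 0], [0, 0, 2.35, 0, 0.5], [0, 0, 2.35, 0, 1], [0, 0, 2.35, 0, 1], [0, 0, 2.35, 0, 1], [0, 0, 2.35, 0, 1], [0, 0, 2.35, 0, 1], [0, 0, 2.35, 0, 1]]

```text
time: 3.48
tool_pos: [0.5271, 0.2672, 0.2622]
ee_rot: [-3.14, 0.0, 0.357]
wrist_force: [-2.4, 6.6, 0.1]
width: 0.0274
finger_force: 3.4
```

Request:
apply_moves:
  moves:
    - [[0, 0, 0, 0, 1], [0, 0, 0, 0, 1]]

```text
time: 3.72
tool_pos: [0.5269, 0.2681, 0.2634]
ee_rot: [-3.138, -0.001, 0.357]
wrist_force: [-2.8, 4.7, 4.4]
width: 0.0117
finger_force: 38.7
```

```bash
python3 - <<'E'
from h import *
a=save('top','pics/t2.png');b=save('scene','pics/s2.png')
c=np.zeros((480,800,3),np.uint8)
c[:,:400]=cv2.resize(a['image'][190:286,150:230,::-1],(400,480),interpolation=2)
c[:,400:]=cv2.resize(b['image'][120:240,280:380,::-1],(400,480),interpolation=2)
cv2.imwrite('pics/v2.png',c);print(telemetry.get_obs()['wrist_torque'])
E
```

```text
[ 0.7451387   0.67962413 -0.08570043]
```

View pics/v2.png

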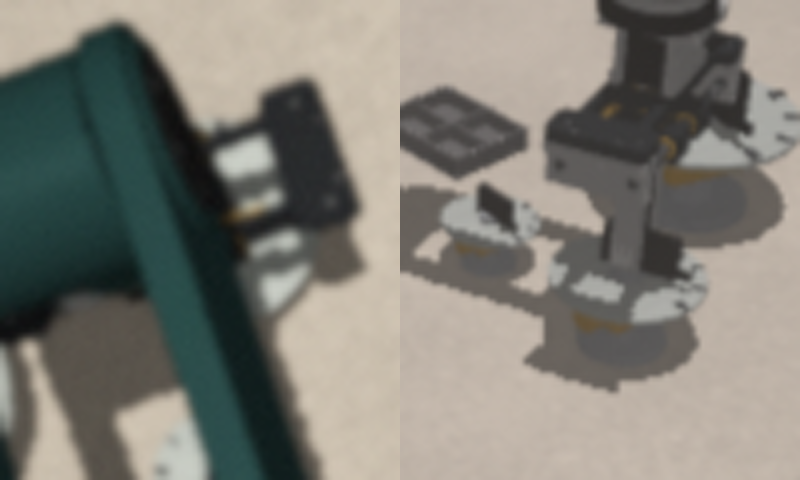

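The lever is held (width 11.7 mm): the right half shows it between the fingers on the middle dial at (620,270). Next I turn it 39.5° CCW.

Request:
apply_moves:
  moves:
    - [[0, 0, 0, -0.5, 1], [0, 0, 0, -1.1, 1], [0, 0, 0, -1.7, 1], [0, 0, 0, -2.3, 1], [0, 0, 0, -2.9, 1], [0, 0, 0, -3.5, 1], [0, 0, 0, -3.95, 1], [0, 0, 0, -3.95, 1], [0, 0, 0, -3.95, 1], [0, 0, 0, -3.95, 1]]

```text
time: 5.08
tool_pos: [0.5266, 0.2685, 0.2634]
ee_rot: [-3.139, -0.004, 1.048]
wrist_force: [-3.7, 5.9, 3.5]
width: 0.0118
finger_force: 37.4
```

Request:
apply_moves:
  moves:
    - [[0, 0, 0, 0, 0.5], [0, 0, 0, 0, 0], [0, 0, 0, 0, 0], [0, 0, 0, 0, 0], [0, 0, 0, 0, 0], [0, 0, -1, 0, 0], [0, 0, -2, 0, 0], [0, 0, -2.4, 0, 0], [0, 0, -2.4, 0, 0]]

```text
time: 6.2
tool_pos: [0.5274, 0.267, 0.3841]
ee_rot: [3.139, -0.003, 1.046]
wrist_force: [0.4, -0.3, -0.3]
width: 0.0937
finger_force: 0.0
```

Request:
apply_moves:
  moves:
    - [[-10.45, 5.72, 0, -0.3, 0], [-10.45, 5.72, 0, -0.3, 0], [-10.45, 5.72, 0, -0.3, 0], [-10.45, 5.72, 0, -0.3, 0], [-10.45, 5.72, 0, -0.3, 0], [-10.45, 5.72, 0, -0.3, 0], [-10.45, 5.72, 0, -0.3, 0], [-10.45, 5.72, 0, -0.3, 0], [-10.45, 5.72, 0, -0.3, 0], [-10.45, 5.72, 0, -0.3, 0]]

```text
time: 7.45
tool_pos: [0.5122, -0.3316, 0.3787]
ee_rot: [-3.136, -0.001, 1.096]
wrist_force: [-0.1, -0.3, -0.6]
width: 0.094
finger_force: 0.0
```

Request:
apply_moves:
  moves:
    - [[0, 0, 0, 0, 0], [0, 0, 0, 0, 0], [0, 0, 0, 0, 0]]

```text
time: 7.82
tool_pos: [0.5134, -0.3272, 0.3817]
ee_rot: [-3.141, -0.001, 1.1]
wrist_force: [-0.6, -0.6, -0.1]
width: 0.0939
finger_force: 0.0
```

```bash
python3 - <<'E'
from h import *
a=save('top','pics/t3.png');b=save('wrist','pics/w3.png')
c=np.zeros((480,800,3),np.uint8)
c[:360,:360]=cv2.resize(a['image'][205:265,165:225,::-1],(360,360),interpolation=2)
c[:330,360:]=cv2.resize(b['image'][:,:,::-1],(440,330),interpolation=cv2.INTER_AREA)
cv2.imwrite('pics/v3.png',c)
print(b['fovy'],b['cx'],b['cy'],-b['R'].T@b['t'],b['R'])
E
```

```text
65.70646984690485 279.8722162063648 211.74723194120102 [ 0.5455824  -0.2650255   0.36278037] [[ 8.91318683e-01 -4.53376713e-01 -7.49951255e-04]
 [-4.39923061e-01 -8.65267013e-01  2.40376157e-01]
 [-1.09629860e-01 -2.13921839e-01 -9.70679525e-01]]
```

View pics/v3.png

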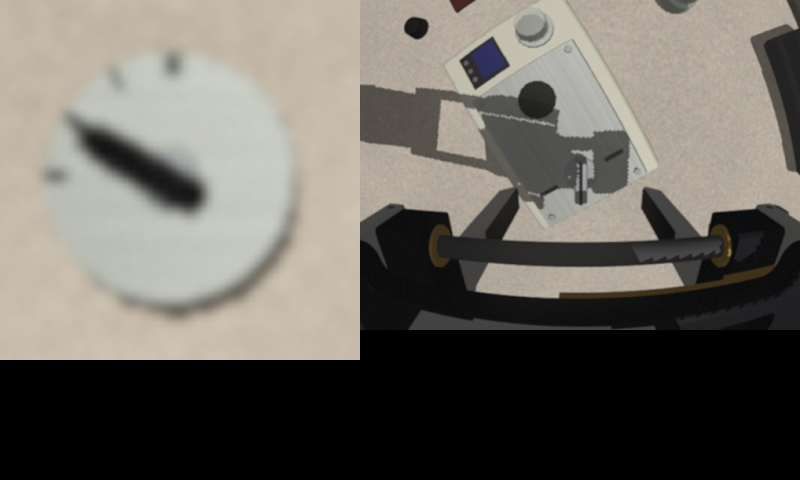

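The lever tip sits on the 60 mark at (72,120). The wrist view shows the wing at about (582,183) with its slot nearly along the tool x. I'll measure it in a crop.

```bash
python3 - <<'E'
from h import *
s=np.load('pics/w3.npz')
cv2.imwrite('pics/v4.png',cv2.resize(s['image'][180:290,210:350,::-1],(700,550),interpolation=2))
E
```

```text
(no output)
```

View pics/v4.png

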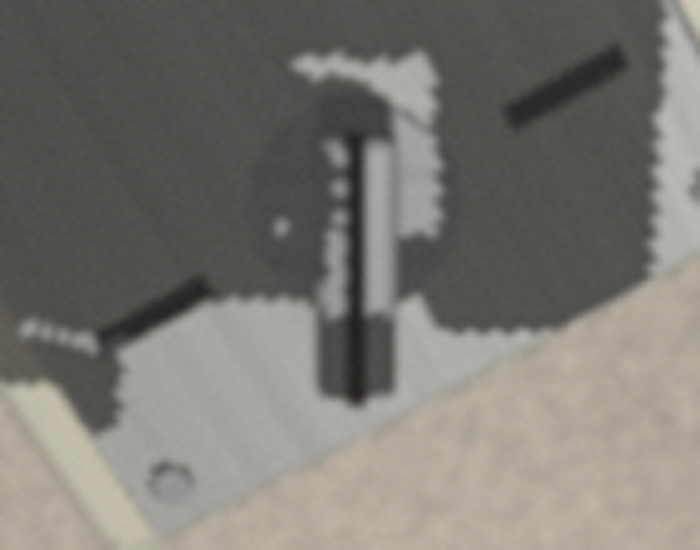

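In the crop, the slot runs from (355,135) to (355,400), and the ribs are centred at (156,316) and (566,87).

```bash
python3 - <<'E'
from h import *
s=np.load('pics/w3.npz')
f=210/np.tan(np.radians(float(s['fovy']))/2);R=s['R'];c=-R.T@s['t']
def W(u,v,z):
    x=210+(u+.5)/5-.5-s['cx'];y=180+(v+.5)/5-.5-s['cy'];r=np.hypot(x,y);th=r/f
    d=R.T@np.array([x/r*np.sin(th),y/r*np.sin(th),np.cos(th)]);return (c+d*(z-c[2])/d[2])[:2]
ang=lambda d:np.degrees(np.arctan2(d[1],d[0]))
a,b=W(355,135,.139),W(355,400,.139);print('wing',ang(a-b),np.linalg.norm(a-b),(a+b)/2)
p,q=W(566,87,.102),W(156,316,.102);print('ribs',ang(p-q),np.linalg.norm(p-q),(p+q)/2)
E
```

```text
wing 63.07576207518772 0.04028996187902273 [ 0.51334247 -0.32919944]
ribs 3.1479934281456465 0.07933088581046079 [ 0.51364858 -0.32953768]
```

Request:
apply_moves:
  moves:
    - [[0, 0, 0.7, 0, 0], [-0.02, 0, 1.45, 0, 0], [-0.02, 0, 1.45, 0, 0], [-0.02, 0, 1.45, 0, 0.5], [-0.02, 0, 1.45, 0, 1], [-0.02, 0, 1.45, 0, 1], [-0.02, 0, 1.45, 0, 1], [-0.02, 0, 1.45, 0, 1], [-0.02, 0, 1.45, 0, 1], [-0.02, 0, 1.45, 0, 1]]

```text
time: 9.18
tool_pos: [0.5127, -0.3295, 0.3095]
ee_rot: [-3.141, -0.0, 1.099]
wrist_force: [-0.3, -0.2, -0.5]
width: 0.0274
finger_force: 0.0
```

Request:
apply_moves:
  moves:
    - [[0, 0, 0, 0, 1], [0, 0, 0, 0, 1], [0, 0, 0, 0, 1]]

```text
time: 9.55
tool_pos: [0.5127, -0.3296, 0.3096]
ee_rot: [3.141, -0.0, 1.099]
wrist_force: [0.7, -0.4, -0.5]
width: 0.0114
finger_force: 30.0
```

Gripped. Turn from 63.0° to 3.1°, which is clockwise: +6.0 units.

Request:
apply_moves:
  moves:
    - [[0, 0, 0, 0.6, 1], [0, 0, 0, 1.3, 1], [0, 0, 0, 2, 1], [0, 0, 0, 2.7, 1], [0, 0, 0, 3.4, 1], [0, 0, 0, 4.1, 1], [0, 0, 0, 4.8, 1], [0, 0, 0, 5.5, 1], [0, 0, 0, 6, 1], [0, 0, 0, 6, 1]]

```text
time: 10.8
tool_pos: [0.5128, -0.3297, 0.3096]
ee_rot: [3.141, -0.001, 0.052]
wrist_force: [0.5, -1.3, -0.3]
width: 0.0119
finger_force: 30.0
```

Request:
apply_moves:
  moves:
    - [[0, 0, 0, 0, 1], [0, 0, 0, 0, 1], [0, 0, 0, 0, 0.5], [0, 0, 0, 0, 0], [0, 0, 0, 0, 0], [0, 0, 0, 0, 0], [0, 0, -0.7, 0, 0], [0, 0, -1.4, 0, 0], [0, 0, -1.4, 0, 0], [0, 0, -1.4, 0, 0]]

```text
time: 12.05
tool_pos: [0.5125, -0.3294, 0.3786]
ee_rot: [-3.141, 0.001, 0.051]
wrist_force: [0.1, 0.8, -0.1]
width: 0.0882
finger_force: 0.0
```

```bash
python3 - <<'E'
from h import *
s=save('wrist','pics/w5.png')
cv2.imwrite('pics/v5.png',cv2.resize(s['image'][180:290,190:370,::-1],(800,489),interpolation=2))
E
```

```text
(no output)
```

View pics/v5.png

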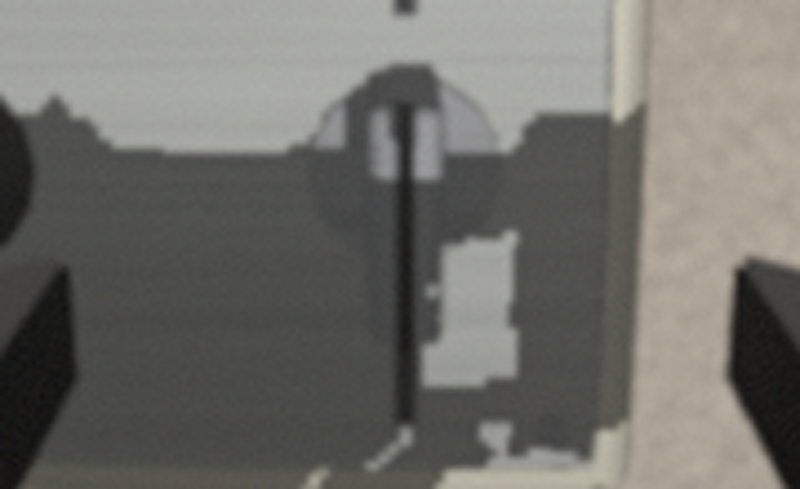

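The slot (x=405, rows 105–420) lines up with the upper rib at (405,5). Move to the pad with fingers closed.

Request:
apply_moves:
  moves:
    - [[0, -0.9, 0, 0, 0.5], [0, -1.8, 0, 0, 1], [0, -1.8, 0, 0, 1], [0, -1.8, 0, 0, 1], [0, -1.8, 0, 0, 1], [0, -1.8, 0, 0, 1], [0, -1.8, 0, 0, 1], [0, -1.8, 0.7, 0, 1], [0, -1.8, 1.4, 0, 1], [0, -1.8, 1.4, 0, 1]]

```text
time: 13.35
tool_pos: [0.5072, -0.2394, 0.3062]
ee_rot: [-3.137, 0.006, 0.051]
wrist_force: [-1.2, 0.5, -0.2]
width: 0.0001
finger_force: 0.0
```

Request:
apply_moves:
  moves:
    - [[0, 0, 0.05, 0, 1], [0, 0, 0.1, 0, 1], [0, 0, 0.15, 0, 1], [0, 0, 0.2, 0, 1], [0, 0, 0.25, 0, 1], [0, 0, 0.3, 0, 1], [0, 0, 0.3, 0, 1]]

```text
time: 14.22
tool_pos: [0.5082, -0.2397, 0.2957]
ee_rot: [3.141, -0.002, 0.051]
wrist_force: [-1.2, 0.8, 5.7]
width: 0.0004
finger_force: 2.9
```

Request:
apply_moves:
  moves:
    - [[0, 0, 0.04, 0, 1], [0, 0, 0.08, 0, 1], [0, 0, 0.1, 0, 1], [0, 0, 0.1, 0, 1], [0, 0, 0.1, 0, 1], [0, 0, 0.1, 0, 1]]

```text
time: 14.98
tool_pos: [0.5081, -0.2396, 0.2934]
ee_rot: [3.14, -0.002, 0.052]
wrist_force: [-4.4, 2.7, 14.4]
width: 0.0004
finger_force: 7.2
```

Request:
apply_moves:
  moves:
    - [[0, 0, 0.02, 0, 1], [0, 0, 0.02, 0, 1], [0, 0, 0.02, 0, 1], [0, 0, 0.02, 0, 1], [0, 0, 0.02, 0, 1], [0, 0, 0.02, 0, 1]]

```text
time: 15.72
tool_pos: [0.508, -0.2396, 0.2933]
ee_rot: [3.14, -0.003, 0.052]
wrist_force: [-5.7, 3.1, 16.9]
width: 0.0003
finger_force: 8.9
```

The position barely changed while the force rose to 17 N, so the hatch is home.

```bash
python3 -c "
from bench import ticket
print(ticket.close_job())"
```

```text
the job is handed in; nothing more can be done
None
```

The job is handed in (no verdict came back): the valve lever is on the 60° mark, the fastener's slot lines up with the ribs, and the hatch is pressed home and held at about 17 N.

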